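# Lay out the file box under the desk lamp

### The job

Get the desk ready for reading: put the stapler that lies on the reading board away in the wooden desk tray, then tip the upright file box over onto the board so that it lies flat on its back with its label up, then switch the lamp on by pushing the white switch under the rim of its shade fully up. Leave everything else on the desk standing where it is.

Things in the scene. Friction and masses are not known exactly. Their poses are not given: they have to be found in the camera images.
- board: fixed black reading board with a green top, 240 (its x) x 200 (its y), 12 thick, lying on the desk. Origin: centre of its underside. The file box stands before its -x edge, whose 12 mm step blocks the box's foot when the box is tipped towards the board's +x.
- filebox_center (a point): the file box: a closed blue box, 60 deep (its x) x 125 wide (its y) x 190 tall (its z), about 0.5 kg (0.35 to 0.7), loose. This point is its centre, 95 above the desk at the start. It stands upright on the desk, its back (+x face) 4 to 12 mm from the board's -x edge and about parallel to it (within 3 degrees); its -x face has the paper label and ends up on top. Its x axis points down when it lies on its back. Once pushed over near its top by about 60 mm it falls by itself.
- stapler_center (a point): the stapler (black base, red top): 140 long (its x) x 36 wide (its y) x 51 tall, about 0.25 kg (0.18 to 0.35), loose, standing on its base on the board. This point is its centre, 25 above its underside.
- tray: fixed open wooden tray, outside 220 (its x) x 170 (its y), 45 tall, walls and floor 6 thick; empty. Origin: centre of its underside. It stands to the left or right of the board, the lamp on the other side.
- lamp: fixed desk lamp: white round foot 150 across, 22 high, stem 18 across, orange dome shade 220 across with its flat rim (underside) 220 above the desk, dome top at 302, steel knob on it to 320. Origin: centre of the foot's underside. A white rib runs over the dome from the knob down to the rim on the lamp's -x side, right above the switch.
- switch_pad (a point): centre of the underside of the switch, a white block 14 (along the lamp's x, radial) x 50 (y) that hangs 24 below the rim when off (196 above the desk), 99 from the lamp's axis in the lamp's -x direction, so the rim overhangs its outer face by 4 mm. It moves with the switch. Its axes are the lamp's: +x points inward to the stem. A mug (95 tall) stands on the desk below the way in, and the flask (200 tall) may stand close beside it.
- switch (a joint): upward travel of the switch in m: 0 off (start 0 to 0.002), 0.009 fully up against its stop; on above 0.007. It slides straight up against about 3 N of friction and stays where it is left.
- mug: bystander: blue mug, 80 across, 95 tall, handle to its +y; stands on the desk in front of the switch, 135 to 160 from the lamp's axis. Origin: centre of its underside.
- pencup: bystander: dark round pen cup, 76 across, 100 tall (145 with the pens). Origin: centre of its underside.
- succulent: bystander: small potted succulent, white pot 84 across, 70 tall, leaves to 135. Origin: centre of its underside.
- thermos: bystander: steel flask, 66 across, 200 tall. Origin: centre of its underside.
- tapedisp: bystander: black tape dispenser 130 x 50, 82 tall, long way along its x; stands just beyond the board's +x edge. Origin: centre of its underside.
Things that resemble listed ones, but are neither listed nor needed, are in the scene too. What is meant by the part that bears filebox_center is not pink or purple, and is the larger of those in its own colour.

How it is judged:
By the outcome, as a careful person would: the job done as asked, in the order asked, and still so for the second after the job is handed in, with the robot touching nothing.
It also fails if it takes over 59 s, if anything falls off the work surface, if the arm or the gripper's body presses on something with over 40 N, if the wrist force passes 120 N, or if a joint passes its speed limit or range.

### The arm

A 7-joint arm with a two-finger parallel gripper is mounted at the origin on the work surface. World frame = base frame: x ahead of the robot, y to its left, z up, the work surface at z = 0. Lengths are in mm, angles in rad, forces in N, time in s.
With the tool pointing down it reaches from about 425 to 925 mm from the base axis. Payload 6.8 kg.
Tool frame: the origin (TCP) lies at the very end of the fingers, on their centre line; the grasp point (between the pads) lies 19 mm behind it; z points along the fingers, y is the direction in which the jaws open and shut (so a half turn about z gives the same grasp; the last joint's range is limited). The gripper opens to 85 mm and grips with 20 to 120 N. Pads are 22 mm wide; open, the fingers measure 114 mm over their backs; the gripper's body (76 mm by 85 mm) begins 54 mm behind the grasp point. The pads swing forward as they close: fully open they stand 13 mm farther back than shut.
Start: joints at [-1.342, 0.477, 0.022, 1.555, -0.011, 1.109, -0.083], TCP at [223.063, 637.095, 231.308] pointing down, gripper open.
Joint ranges: [-2.96, 2.96], [-0.34, 2.1], [-1.41, 1.46], [0.24, 2.44], [-1.37, 4.51], [0.17, 1.92], [-2.96, 2.96]. Speed limits (rad/s): [2.39, 2.39, 3.14, 3.14, 3.14, 3.14, 3.14].

### API

Orientations are given as a unit quaternion [w, x, y, z].
In Python, from rig import r gives the robot as it stands.
- The arm moves only by the tool move_arm, never from a script. Its argument "deltas" is a list of rows, each a list of 7 numbers: the shift along the tool's x, y, z in m, then the turn, a rotation vector about the tool's x, y, z in degrees, then the finger opening in m, from 0 to 0.0854. A call has 1 to 8 rows; each row shifts and turns the commanded pose from where the row before left it, along the tool's axes as they then stand; what a row does not reach is not made up. A row lasts 1/8 s, in which the tool goes at most 62.5 mm and 10.7 degrees, less where a joint would pass 70% of its speed; a pose out of reach is approached as far as the arm can. A call with a gripper value outside its range is refused whole. The fingers move at their own pace and stop on an object; "squeeze" is the grip in N (left out, the last holds). Time passes only in rows, so rows that do not move let the fingers close. It gives the time, the measured TCP pose, the force and the opening at its end, in the units of the state.
- r.state(): the state, without advancing time (a new reading comes with each control period).
- r.capture(name): name is "scene" or "top" or "wrist"; returns (picture, depth): 420x560x3 uint8, red, green, blue; 420x560 float32, mm along the optical axis (not along the pixel's ray), 0 where there is no reading.
- r.camera_params(name): a dict with "K" (3x3 intrinsics, pixels), "cam_to_world" (4x4, takes a point from camera to world coordinates); the wrist camera has in their place "hand_eye" (4x4, takes a point from camera to tool coordinates, whose origin is the TCP and whose axes are the flange's). Camera axes: x right, y down, z forward; pixel columns grow to the right and rows downward; lengths in mm; the calibration is good to about 2 mm. The wrist camera is an equidistant fisheye: a pixel r from the principal point sees the ray r / f radians off the axis. A picture is of the moment at which its call begins: read the wrist's pose just before it. camera_params takes no time and is no camera call.
- r.job_done(): hands the job in, once; it reports no verdict.
The state is a dict: "t": time; "joint_positions": joint angles; "joint_velocities": joint speeds; "joint_torque": joint torques, N m; "tool_pos": TCP position; "orientation": TCP orientation; "contact_force": force on the tool from outside, world axes, zero at the start; "ft_torque": the same for the moment, N m; "grip_width": opening from 0.0 (shut) to 1.0 (fully open).
Only numpy, scipy, OpenCV 4.12 (cv2) and the standard library are available. Lean on these libraries where they do the work, as an engineer would, in place of code of your own. Each camera call takes 0.05 s, during which the arm holds its last target. There are 200 camera calls.

## Working session

There is one attempt and no reset: what is moved stays moved. The work goes in short steps, Python scripts to look and compute and a tool call to move; the robot and the scene stay as the last step left them, time stands still between calls to the robot, and variables do not carry over. Pictures are saved under pics/ and viewed, about 8 in all and at most 12, crops included, and the job is handed in when it is done.

Besides the shell and the picture viewer there is one more tool, called after "Request:" as a command line: name --pt "numbers of a row" for each row, then --argument value for the rest. move_arm: Moves the arm, as the interface text tells. Its arguments: {"type":"object","properties":{"deltas":{"type":"array","items":{"type":"array","items":{"type":"number"}}},"squeeze":{"type":"number"}},"required":["deltas"]}

```bash
ls; mkdir -p pics; python3 - <<'E'
from rig import r
import cv2,numpy as np
s=r.state();print(s)
for n in ("scene","top"):
    p,d=r.capture(n);cv2.imwrite(f"pics/{n}0.png",p[:,:,::-1]);np.save(f"pics/{n}0.npy",d);np.save(f"pics/{n}0c.npy",p)
    c=r.camera_params(n);print(n,c);
E
```

```text
pics
{'t': 0.0, 'joint_positions': array([-1.34210303,  0.47783216,  0.02236005,  1.55646618, -0.01150362,
        1.10928886, -0.08311802]), 'joint_velocities': array([-0.00134209,  0.00021102,  0.00138254,  0.00022336, -0.00091157,
        0.00056061,  0.00192275]), 'joint_torque': array([-6.57759647e-04, -5.96445787e+01,  1.60744149e+00, -2.81198949e+01,
        1.23797043e-02,  9.58421471e-03,  6.58321355e-06]), 'tool_pos': array([222.88995932, 636.50408816, 230.29839691]), 'orientation': array([-8.38631619e-05,  1.67609825e-01,  9.85852969e-01, -9.29257708e-04]), 'contact_force': array([0.26943182, 0.38905608, 0.06646309]), 'ft_torque': array([0.02350178, 0.01005007, 0.00905598]), 'grip_width': 0.9990103313511787}
scene {'K': array([[465.34872947,   0.        , 278.11648206],
       [  0.        , 465.34872947, 201.01573073],
       [  0.        ,   0.        ,   1.        ]]), 'cam_to_world': array([[ 3.64421952e-01,  7.02937191e-01, -6.10799432e-01,
         1.24222264e+03],
       [ 9.31191395e-01, -2.68800188e-01,  2.46229661e-01,
        -2.23556425e+02],
       [ 8.90098426e-03, -6.58502668e-01, -7.52525753e-01,
         1.09066204e+03],
       [ 0.00000000e+00,  0.00000000e+00,  0.00000000e+00,
         1.00000000e+00]])}
top {'K': array([[488.89267727,   0.        , 270.56168956],
       [  0.        , 488.89267727, 212.94306025],
       [  0.        ,   0.        ,   1.        ]]), 'cam_to_world': array([[ 2.76224119e-02, -9.98918919e-01,  3.73897843e-02,
         4.24440943e+02],
       [-9.99618418e-01, -2.76083950e-02,  8.91247942e-04,
         6.03813352e+01],
       [ 1.41987502e-04, -3.74001354e-02, -9.99300360e-01,
         1.39291541e+03],
       [ 0.00000000e+00,  0.00000000e+00,  0.00000000e+00,
         1.00000000e+00]])}
```

View pics/scene0.png

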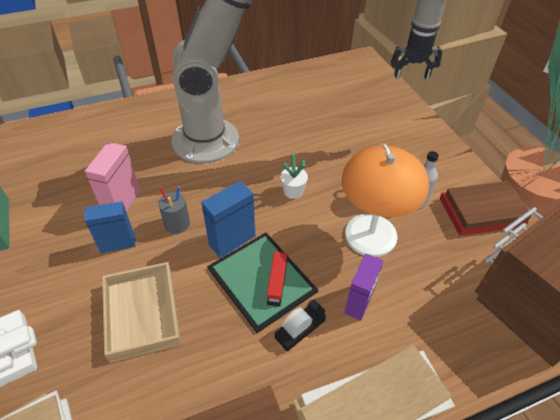

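View pics/top0.png

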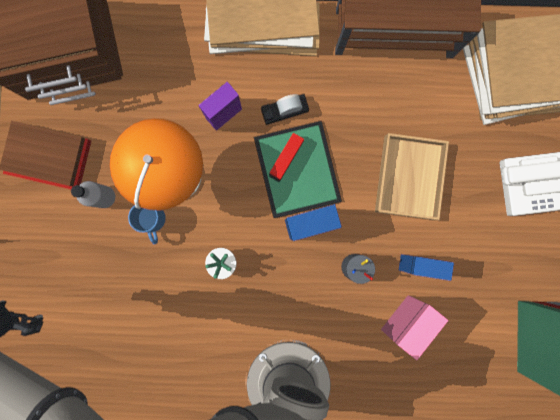

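The scene shows the red-topped stapler on the green board at top-view pixel (287,157), the lamp at (157,165), the mug at (146,218), the flask at (92,195) and the tray at (414,177).

These could be taken for the file box, by top-view pixel:
- The blue box at the board's -x edge, (313,222). It is the larger blue one.
- The small blue box, (426,267).
- The pink box, (415,325).
- The purple box, (220,106).

I choose (313,222).

```bash
cat > h.py <<'E'
import numpy as np,cv2
from rig import r
def cloud(n,d,T=None):
    c=r.camera_params(n);K=c["K"];v,u=np.mgrid[:420,:560]
    P=np.stack([(u-K[0,2])/K[0,0]*d,(v-K[1,2])/K[1,1]*d,d],-1)
    M=c["cam_to_world"];return P@M[:3,:3].T+M[:3,3]
def rect(P):
    (c,s,a)=cv2.minAreaRect(P[:,:2].astype(np.float32));return np.round(c,1),np.round(s,1),round(a,1),cv2.boxPoints((c,s,a)).round(0).tolist()
def circ(P):
    A=np.c_[2*P[:,:2],np.ones(len(P))];x=np.linalg.lstsq(A,(P[:,:2]**2).sum(1),rcond=None)[0]
    return x[:2].round(1),np.sqrt(x[2]+x[0]**2+x[1]**2).round(1)
E
python3 - <<'E'
from h import *
for n in("top","scene"):
    p=np.load(f"pics/{n}0c.npy");d=np.load(f"pics/{n}0.npy");W=cloud(n,d)
    H=cv2.cvtColor(p,cv2.COLOR_RGB2HSV);h,s,v=[H[...,i].astype(int) for i in range(3)];z=W[...,2];ok=d>0
    def box(x0,x1,y0,y1):
        return ok&(W[...,0]>x0)&(W[...,0]<x1)&(W[...,1]>y0)&(W[...,1]<y1)
    print(n,"desk z",np.median(z[ok&(abs(z)<15)]))
    B=box(350,650,-130,120)
    m=B&(h>65)&(h<95)&(s>80)&(z<25);print("green",rect(W[m]),np.median(z[m]))
    m=B&(v<45)&(z>5)&(z<20);print("dark",m.sum())
    m=B&(z>5)&(z<20);print("board",rect(W[m]))
    m=B&((h<6)|(h>174))&(s>150)&(z>30);print("red",rect(W[m]),np.percentile(z[m],[5,50,95]))
    m=B&(h>100)&(h<125)&(s>100)&(z>175);print("box top",rect(W[m]),np.median(z[m]))
    T=box(350,720,-420,-140)&(z>35)&(z<60);print("tray rim",rect(W[T]))
    L=ok&(h>5)&(h<17)&(s>200)&(z>210);print("lamp",rect(W[L]));
    for a in((215,240),(240,265)):
        m=L&(z>a[0])&(z<a[1]);print(circ(W[m]) if m.sum()>9 else 0)
    m=box(300,800,150,550)&(z>285)&(z<330)&(s<60);print("knob",np.median(W[m],0).round(1),m.sum())
    # rib: white pts on dome
    m=box(300,800,150,500)&(z>215)&(z<300)&(s<60);print("rib",rect(W[m]),m.sum())
    c=np.median(W[box(300,800,150,550)&(z>310)],0) ;print("knobtop",c)
    from scipy import ndimage
    lab,k=ndimage.label(ok&(z>50)&(z<205)&(W[...,0]>200)&(W[...,0]<900)&(abs(W[...,1])<650))
    for i in range(1,k+1):
        q=W[lab==i]
        if len(q)>60: print(" blob",rect(q)[:3],len(q),q[:,2].max().round(0),p[lab==i].mean(0).round())
E
```

```text
top desk z -0.030100738453143094
green (array([585.6, -15.2]), array([179.7, 178. ]), 15.2, [[476.0, 47.0], [522.0, -125.0], [696.0, -78.0], [649.0, 94.0]]) 12.221996150311952
dark 122
board (array([500.2,  -5.6]), array([299.7, 248.4]), 0.0, [[350.0, 119.0], [350.0, -130.0], [650.0, -130.0], [650.0, 119.0]])
red (array([616.1,  32. ]), array([34.7, 91.4]), 61.2, [[568.0, 39.0], [648.0, -5.0], [664.0, 25.0], [584.0, 69.0]]) [54.04401665 61.03990144 66.18328417]
box top (array([449.4, -45. ]), array([ 58.9, 124.6]), 17.9, [[402.0, 5.0], [441.0, -113.0], [497.0, -95.0], [458.0, 23.0]]) 189.75430294014438
tray rim (array([ 518.4, -293.8]), array([229.7, 382.1]), 79.6, [[310.0, -372.0], [686.0, -441.0], [727.0, -215.0], [351.0, -146.0]])
lamp (array([574.1, 334.9]), array([205.6, 213. ]), 52.6, [[427.0, 318.0], [596.0, 189.0], [721.0, 352.0], [552.0, 481.0]])
(array([578.4, 337.4]), np.float64(107.8))
(array([577.5, 337.1]), np.float64(100.9))
knob [551.3 347.7 303.4] 181
rib (array([511.2, 363.8]), array([ 9. , 80.5]), 69.1, [[472.0, 374.0], [547.0, 345.0], [550.0, 354.0], [475.0, 382.0
[... 2946 characters left out ...]
0.0 [122.  83.  60.]
 blob (array([820.3, 562.8]), array([ 48.8, 195. ]), 40.9) 1345 205.0 [98. 80. 70.]
 blob (array([586. , 332.6]), array([17.8, 10. ]), 54.1) 77 104.0 [177. 180. 172.]
 blob (array([637.2,  20.7]), array([ 36. , 132.9]), 60.9) 625 69.0 [194.  62.  58.]
 blob (array([762.1, 202.5]), array([ 47.7, 100.9]), 41.6) 1157 153.0 [126.  74. 151.]
 blob (array([758.8,  77.9]), array([39.7, 22.1]), 20.3) 132 60.0 [40. 38. 39.]
 blob (array([779.8,  17.2]), array([38.2, 64.4]), 18.9) 470 85.0 [173. 174. 171.]
 blob (array([ 597.7, -605.9]), array([ 81.6, 100.3]), 88.0) 1009 100.0 [222. 219. 213.]
 blob (array([ 775. , -564.5]), array([135.2,  60.8]), 68.8) 1206 116.0 [190. 170. 142.]
```

```bash
cat >> h.py <<'E'
from scipy.spatial.transform import Rotation as Ro
def R0(q): return Ro.from_quat([q[1],q[2],q[3],q[0]])
def down(a):  # tool down, tool y at world angle a deg
    a=np.radians(a);y=np.array([np.cos(a),np.sin(a),0]);z=np.array([0,0,-1.]);return Ro.from_matrix(np.stack([np.cross(y,z),y,z],1))
def aim(zd,yd): # tool z along zd, y near yd
    z=np.array(zd,float);z/=np.linalg.norm(z);y=np.array(yd,float);y-=z*(y@z);y/=np.linalg.norm(y)
    return Ro.from_matrix(np.stack([np.cross(y,z),y,z],1))
def plan(wps,mm=58,deg=10,start=None):
    """wps: (pos, Rotation or None); prints rows"""
    if start is None: s=r.state();p,q=s["tool_pos"],R0(s["orientation"])
    else: p,q=start
    for tp,tq in wps:
        tp=np.array(tp,float);tq=q if tq is None else tq
        rv=(q.inv()*tq).as_rotvec();n=int(max(1,np.ceil(np.linalg.norm(tp-p)/mm),np.ceil(np.degrees(np.linalg.norm(rv))/deg)))
        st=(tp-p)/n;dq=Ro.from_rotvec(rv/n)
        for i in range(n):
            print(np.r_[q.inv().apply(st)/1000,].round(3).tolist(),np.degrees(rv/n).round(1).tolist())
            p=p+st;q=q*dq
        p=tp;q=tq;print("--")
    return p,q
def st():
    s=r.state();print(round(s["t"],2),s["tool_pos"].round(1),R0(s["orientation"]).as_matrix().round(2).tolist(),s["contact_force"].round(1),round(s["grip_width"],2),s["joint_positions"].round(2))
E
python3 - <<'E'
from h import *
p=np.load("pics/top0c.npy");d=np.load("pics/top0.npy");W=cloud("top",d);z=W[...,2]
v,u=np.mgrid[:420,:560];m=(u>370)&(u<460)&(v>125)&(v<228)&(z>30)&(z<60);print("tray",rect(W[m]))
m=(u>370)&(u<460)&(v>125)&(v<228)&(z>3)&(z<9);print("tray floor",rect(W[m]))
m=(u>250)&(u<345)&(v>115)&(v<218)&(abs(z-12)<4);print("board",rect(W[m]))
plan([((330,350,300),None),((420,130,310),down(61)),((636,21,130),down(61)),((636,21,24),None)])
c=np.hstack([cv2.resize(p[110:250,240:360],(480,560)),cv2.resize(np.load("pics/scene0c.npy")[170:330,200:330],(455,560))])[:, :800]
cv2.imwrite("pics/crop1.png",c[:,:,::-1])
E
```

```text
tray (array([ 589.2, -329.5]), array([173.3, 220.7]), 83.8, [[470.0, -404.0], [690.0, -428.0], [708.0, -255.0], [489.0, -231.0]])
tray floor (array([ 592.3, -347.3]), array([289.2, 253.7]), 1.6, [[444.0, -224.0], [451.0, -478.0], [740.0, -470.0], [733.0, -217.0]])
board (array([618.2, -21.8]), array([278.3, 246.2]), 10.0, [[460.0, 75.0], [502.0, -167.0], [777.0, -119.0], [734.0, 123.0]])
[-0.033, -0.039, -0.012] [0.0, 0.0, 0.0]
[-0.033, -0.039, -0.012] [0.0, 0.0, 0.0]
[-0.033, -0.039, -0.012] [0.0, 0.0, 0.0]
[-0.033, -0.039, -0.012] [0.0, 0.0, 0.0]
[-0.033, -0.039, -0.012] [0.0, 0.0, 0.0]
[-0.033, -0.039, -0.012] [0.0, 0.0, 0.0]
--
[-0.032, -0.036, -0.002] [-0.0, 0.0, 1.9]
[-0.033, -0.034, -0.002] [-0.0, 0.0, 1.9]
[-0.034, -0.033, -0.002] [-0.0, 0.0, 1.9]
[-0.035, -0.032, -0.002] [-0.0, 0.0, 1.9]
[-0.036, -0.031, -0.002] [-0.0, 0.0, 1.9]
--
[-0.04, 0.002, 0.03] [0.0, 0.0, 0.0]
[-0.04, 0.002, 0.03] [0.0, 0.0, 0.0]
[-0.04, 0.002, 0.03] [0.0, 0.0, 0.0]
[-0.04, 0.002, 0.03] [0.0, 0.0, 0.0]
[-0.04, 0.002, 0.03] [0.0, 0.0, 0.0]
[-0.04, 0.002, 0.03] [0.0, 0.0, 0.0]
--
[0.0, 0.0, 0.053] [0.0, 0.0, 0.0]
[0.0, 0.0, 0.053] [0.0, 0.0, 0.0]
--
```

View pics/crop1.png

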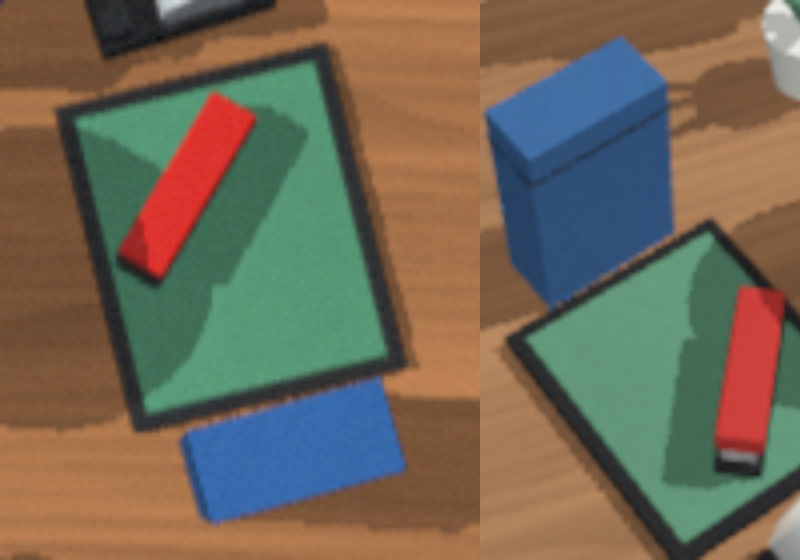

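The crop shows the red stapler centred at about (187,190) in its left half. The blue box stands right at the board's lower (-x) edge at about (295,450), so the choice is confirmed.

Request:
move_arm --pt "-0.033 -0.039 -0.012 0 0 0 0.0854" --pt "-0.033 -0.039 -0.012 0 0 0 0.0854" --pt "-0.033 -0.039 -0.012 0 0 0 0.0854" --pt "-0.033 -0.039 -0.012 0 0 0 0.0854" --pt "-0.033 -0.039 -0.012 0 0 0 0.0854" --pt "-0.033 -0.039 -0.012 0 0 0 0.0854" --pt "-0.032 -0.036 -0.002 0 0 1.9 0.0854" --pt "-0.033 -0.034 -0.002 0 0 1.9 0.0854" --squeeze 50

```text
t: 1.1
tool_pos: [369.7, 260.8, 307.3]
orientation: [-0.0, 0.201, 0.98, 0.0]
contact_force: [0.2, 0.5, 0.0]
grip_width: 0.995
```

Request:
move_arm --pt "-0.034 -0.033 -0.002 0 0 1.9 0.0854" --pt "-0.035 -0.032 -0.002 0 0 1.9 0.0854" --pt "-0.036 -0.031 -0.002 0 0 1.9 0.0854" --pt "-0.04 0.002 0.03 0 0 0 0.0854" --pt "-0.04 0.002 0.03 0 0 0 0.0854" --pt "-0.04 0.002 0.03 0 0 0 0.0854" --pt "-0.04 0.002 0.03 0 0 0 0.0854"

```text
t: 1.98
tool_pos: [568.9, 60.7, 192.0]
orientation: [-0.0, 0.248, 0.969, -0.0]
contact_force: [-0.7, 0.9, 1.0]
grip_width: 1.001
```

```bash
python3 - <<'E'
from h import *
st();q=down(61)
plan([((635,22,110),q),((635,22,24),q)])
print("AFTER");plan([((635,22,150),q),((600,-150,150),down(84)),((589,-329,130),down(84)),((589,-329,22),down(84))],start=(np.array([635,22,24.]),q))
E
```

```text
1.98 [568.9  60.7 192. ] [[-0.88, 0.48, -0.0], [0.48, 0.88, -0.0], [0.0, -0.0, -1.0]] [-0.7  0.9  1. ] 1.0 [-0.57  0.37  0.45  1.87 -0.2   0.94  1.04]
[-0.038, -0.001, 0.041] [-0.0, -0.0, 0.1]
[-0.038, -0.001, 0.041] [-0.0, -0.0, 0.1]
--
[0.0, 0.0, 0.043] [0.0, 0.0, 0.0]
[0.0, 0.0, 0.043] [0.0, 0.0, 0.0]
--
AFTER
[0.0, 0.0, -0.042] [0.0, 0.0, 0.0]
[0.0, 0.0, -0.042] [0.0, 0.0, 0.0]
[0.0, 0.0, -0.042] [0.0, 0.0, 0.0]
--
[-0.013, -0.042, 0.0] [0.0, 0.0, -5.8]
[-0.009, -0.043, 0.0] [0.0, 0.0, -5.8]
[-0.005, -0.044, 0.0] [0.0, 0.0, -5.8]
[-0.0, -0.044, 0.0] [0.0, 0.0, -5.8]
--
[-0.002, -0.045, 0.005] [0.0, 0.0, 0.0]
[-0.002, -0.045, 0.005] [0.0, 0.0, 0.0]
[-0.002, -0.045, 0.005] [0.0, 0.0, 0.0]
[-0.002, -0.045, 0.005] [0.0, 0.0, 0.0]
--
[0.0, 0.0, 0.054] [0.0, 0.0, 0.0]
[0.0, 0.0, 0.054] [0.0, 0.0, 0.0]
--
```

Request:
move_arm --pt "-0.038 -0.001 0.041 0 0 0 0.0854" --pt "-0.038 -0.001 0.041 0 0 0 0.0854" --pt "0 0 0 0 0 0 0.0854"

```text
t: 2.35
tool_pos: [632.4, 20.3, 106.7]
orientation: [-0.003, 0.25, 0.968, -0.002]
contact_force: [0.3, 0.4, -0.2]
grip_width: 0.998
```

```bash
python3 - <<'E'
from h import *
s=r.state();p,d=r.capture("wrist");cv2.imwrite("pics/w1.png",p[:,:,::-1]);c=r.camera_params("wrist");K=c["K"]
H=cv2.cvtColor(p,cv2.COLOR_RGB2HSV).astype(int);m=((H[...,0]<6)|(H[...,0]>174))&(H[...,1]>150)&(d>0)
v,u=np.mgrid[:420,:560];f=K[0,0];a=np.stack([u-K[0,2],v-K[1,2]],-1);rr=np.linalg.norm(a,axis=-1)+1e-9;t=np.tan(rr/f)*d
P=np.stack([a[...,0]/rr*t,a[...,1]/rr*t,d],-1);E=c["hand_eye"];P=P@E[:3,:3].T+E[:3,3]
W=R0(s["orientation"]).apply(P[m])+s["tool_pos"];W=W[(W[:,2]>45)&(W[:,2]<80)]
print(s["tool_pos"],rect(W),np.percentile(W[:,2],[5,50,95]))
E
```

```text
[632.43795964  20.2688568  106.72518684] (array([634.9,  23.4]), array([ 35.7, 130.4]), 61.1, [[569.0, 39.0], [683.0, -24.0], [701.0, 8.0], [586.0, 71.0]]) [58.35913923 61.14759675 63.47083515]
```

Request:
move_arm --pt "-0.001 0.003 0.042 0 0 0 0.0854" --pt "0 0 0.041 0 0 0 0.0854" --pt "0 0 0 0 0 0 0.0" --pt "0 0 0 0 0 0 0.0" --pt "0 0 0 0 0 0 0.0" --pt "0 0 0 0 0 0 0.0" --pt "0 0 -0.03 0 0 0 0.0" --pt "0 0 -0.03 0 0 0 0.0" --squeeze 50

```text
t: 3.4
tool_pos: [636.1, 25.0, 90.0]
orientation: [0.0, 0.249, 0.969, 0.0]
contact_force: [0.3, 0.8, -2.2]
grip_width: 0.411
```

Request:
move_arm --pt "0 0 -0.05 0 0 0 0" --pt "-0.015 -0.042 -0.005 0 0 -5.8 0" --pt "-0.009 -0.043 0 0 0 -5.8 0" --pt "-0.005 -0.044 0 0 0 -5.8 0" --pt "0 -0.044 0 0 0 -5.8 0" --pt "-0.002 -0.045 0 0 0 0 0" --pt "-0.002 -0.045 0 0 0 0 0" --pt "-0.002 -0.045 0 0 0 0 0"

```text
t: 4.4
tool_pos: [596.3, -285.2, 144.6]
orientation: [0.001, 0.049, 0.999, -0.0]
contact_force: [-0.7, -0.0, -1.6]
grip_width: 0.415
```

Request:
move_arm --pt "-0.002 -0.045 0.02 0 0 0 0" --pt "0 0 0.03 0 0 0 0" --pt "0 0 0 0 0 0 0"

```text
t: 4.78
tool_pos: [592.2, -328.1, 91.8]
orientation: [-0.002, 0.049, 0.999, 0.001]
contact_force: [-0.2, 0.8, -2.6]
grip_width: 0.411
```

Request:
move_arm --pt "0 0 0.04 0 0 0 0" --pt "0 0 0.022 0 0 0 0" --pt "0 0 0.004 0 0 0 0" --pt "0 0 0 0 0 0 0"

```text
t: 5.28
tool_pos: [594.5, -328.9, 28.3]
orientation: [0.0, 0.049, 0.999, -0.0]
contact_force: [0.0, -0.8, -1.8]
grip_width: 0.413
```

Request:
move_arm --pt "0 0 0.005 0 0 0 0" --pt "0 0 0.003 0 0 0 0" --pt "0 0 0 0 0 0 0"

```text
t: 5.65
tool_pos: [595.3, -329.7, 24.9]
orientation: [0.002, 0.049, 0.999, -0.0]
contact_force: [-10.6, 7.8, 30.5]
grip_width: 0.41
```

Request:
move_arm --pt "0 0 -0.002 0 0 0 0.06" --pt "0 0 0 0 0 0 0.06" --pt "0 0 0 0 0 0 0.06" --pt "0 0 -0.05 0 0 0 0.06" --pt "0 0 -0.05 0 0 0 0.06" --pt "0 0 -0.05 0 0 0 0.04" --pt "0 0 -0.05 0 0 0 0.04"

```text
t: 6.52
tool_pos: [593.7, -328.7, 222.5]
orientation: [-0.0, 0.049, 0.999, 0.0]
contact_force: [0.8, 0.0, -0.6]
grip_width: 0.471
```

```bash
python3 - <<'E'
from h import *
st()
p,d=r.capture("top");W=cloud("top",d);z=W[...,2]
H=cv2.cvtColor(p,cv2.COLOR_RGB2HSV).astype(int);m=((H[...,0]<6)|(H[...,0]>174))&(H[...,1]>150)&(z>20)&(z<70)&(W[...,1]<-200)&(W[...,1]>-450)&(W[...,0]>450);print(m.sum(),rect(W[m]) if m.sum() else 0,np.median(z[m]))
m=(H[...,0]>100)&(H[...,0]<125)&(z>175)&(z<200)&(W[...,1]>-150)&(W[...,1]<100)&(W[...,0]>380);print(rect(W[m]))
b=np.array([.954,.3,0]);q=aim(-b*np.sin(np.radians(25))+[0,0,-np.cos(np.radians(25))],(-.3,.954,0));f=np.array([421.5,-55,0])
plan([((500,-170,270),down(107)),(f-45*b+[0,0,270],q),(f-45*b+[0,0,172],q),(f-20*b+[0,0,172],q),(f+55*b+[0,0,172],q)])
E
```

```text
6.53 [ 593.7 -328.7  222.5] [[-1.0, 0.1, -0.0], [0.1, 1.0, 0.0], [0.0, 0.0, -1.0]] [ 0.8  0.  -0.6] 0.47 [ 0.14  0.51  0.39  1.57 -0.21  1.1   2.06]
630 (array([ 591.8, -328.7]), array([ 37.5, 129.4]), 84.9, [[526.0, -342.0], [655.0, -353.0], [658.0, -316.0], [529.0, -304.0]]) 54.084990400304605
(array([450.2, -45.3]), array([ 59.2, 125. ]), 17.4, [[403.0, 6.0], [441.0, -114.0], [497.0, -96.0], [460.0, 23.0]])
[0.028, 0.038, -0.01] [-0.1, 0.1, -5.7]
[0.024, 0.04, -0.01] [-0.1, 0.1, -5.7]
[0.02, 0.042, -0.01] [-0.1, 0.1, -5.7]
[0.016, 0.044, -0.01] [-0.1, 0.1, -5.7]
--
[0.029, 0.044, 0.0] [0.0, 8.3, -0.1]
[0.028, 0.044, 0.004] [0.0, 8.3, -0.1]
[0.027, 0.044, 0.008] [0.0, 8.3, -0.1]
--
[-0.021, -0.0, 0.044] [0.0, 0.0, 0.0]
[-0.021, -0.0, 0.044] [0.0, 0.0, 0.0]
--
[-0.023, -0.0, -0.011] [0.0, 0.0, 0.0]
--
[-0.034, -0.0, -0.016] [0.0, 0.0, 0.0]
[-0.034, -0.0, -0.016] [0.0, 0.0, 0.0]
--
```

The stapler stands in the tray at (592,-329), with its top at z = 54. Next is the file box.

Request:
move_arm --pt "0.028 0.038 -0.012 0 0 -5.7 0.04" --pt "0.024 0.04 -0.012 0 0 -5.7 0.04" --pt "0.02 0.042 -0.012 0 0 -5.7 0.04" --pt "0.016 0.044 -0.012 0 0 -5.7 0.04" --pt "0.029 0.044 0 0 8.3 0 0.04" --pt "0.028 0.044 0.004 0 8.3 0 0.04" --pt "0.027 0.044 0.008 0 8.3 0 0.04" --pt "0 0 0 0 0 0 0.04"

```text
t: 7.58
tool_pos: [375.6, -64.9, 268.4]
orientation: [-0.215, -0.149, 0.965, -0.032]
contact_force: [1.1, -0.7, -0.4]
grip_width: 0.471
```

```bash
python3 - <<'E'
from h import *
st()
b=np.array([.954,.3,0]);q=aim(-b*np.sin(np.radians(25))+[0,0,-np.cos(np.radians(25))],(-.3,.954,0));f=np.array([421.5,-55,0])
plan([(f-45*b+[0,0,172],q),(f-20*b+[0,0,172],q),(f+55*b+[0,0,172],q)],mm=50)
E
```

```text
7.58 [375.6 -64.9 268.4] [[-0.86, -0.3, -0.4], [-0.27, 0.95, -0.13], [0.42, 0.0, -0.91]] [ 1.1 -0.7 -0.4] 0.47 [-0.26  0.19  0.21  1.95  0.07  1.42  1.81]
[-0.021, -0.002, 0.043] [0.0, -0.0, 0.1]
[-0.021, -0.002, 0.043] [0.0, -0.0, 0.1]
--
[-0.023, -0.0, -0.011] [0.0, 0.0, 0.0]
--
[-0.034, -0.0, -0.016] [0.0, 0.0, 0.0]
[-0.034, -0.0, -0.016] [0.0, 0.0, 0.0]
--
```

Request:
move_arm --pt "-0.02 -0.002 0.043 0 0 0 0.04" --pt "-0.02 -0.002 0.043 0 0 0 0.04" --pt "-0.011 0 -0.005 0 0 0 0.04" --pt "-0.011 0 -0.005 0 0 0 0.04" --pt "-0.011 0 -0.005 0 0 0 0.04" --pt "0 0 0 0 0 0 0.04"

```text
t: 8.32
tool_pos: [414.2, -60.4, 175.2]
orientation: [-0.212, -0.146, 0.966, -0.032]
contact_force: [-1.4, -0.5, -0.5]
grip_width: 0.467
```

Request:
move_arm --pt "-0.014 0 -0.006 0 0 0 0.04" --pt "-0.014 0 -0.006 0 0 0 0.04" --pt "-0.014 0 -0.006 0 0 0 0.04" --pt "-0.014 0 -0.006 0 0 0 0.04" --pt "0 0 0 0 0 0 0.04" --pt "0 0 0 0 0 0 0.04"

```text
t: 9.07
tool_pos: [470.1, -43.0, 172.3]
orientation: [-0.214, -0.146, 0.965, -0.032]
contact_force: [0.2, -0.7, 0.1]
grip_width: 0.47
```

```bash
python3 - <<'E'
from h import *
st()
p,d=r.capture("scene");cv2.imwrite("pics/s2.png",p[:,:,::-1])
W=cloud("scene",d);z=W[...,2];m=(W[...,0]>380)&(W[...,0]<720)&(W[...,1]>-130)&(W[...,1]<110)&(z>30);print(np.percentile(z[m],[5,50,95]),rect(W[m&(z<100)]))
E
```

```text
9.07 [470.1 -43.  172.3] [[-0.87, -0.3, -0.4], [-0.27, 0.96, -0.12], [0.42, 0.0, -0.91]] [ 0.2 -0.7  0.1] 0.47 [-0.25  0.46  0.2   1.83  0.01  1.28  1.81]
[ 67.9343678  508.71983472 663.82213341] (array([545.2, -20.2]), array([200. , 128.5]), 15.4, [[432.0, 15.0], [466.0, -109.0], [659.0, -56.0], [624.0, 68.0]])
```

View pics/s2.png

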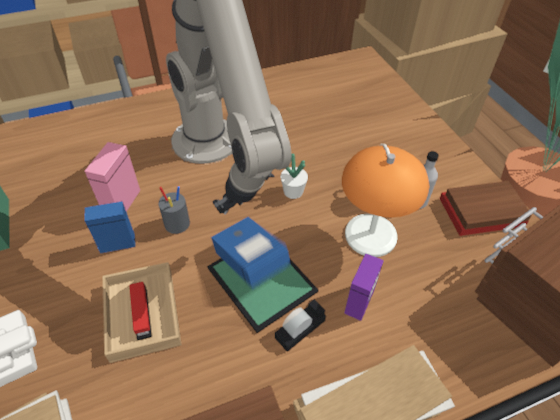

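```bash
python3 - <<'E'
from h import *
for n in("top","scene"):
    p,d=r.capture(n);W=cloud(n,d);z=W[...,2]
    H=cv2.cvtColor(p,cv2.COLOR_RGB2HSV).astype(int);B=(W[...,0]>400)&(W[...,0]<720)&(W[...,1]>-140)&(W[...,1]<120)&(d>0)
    m=B&(z>60)&(z<95)&(H[...,0]>95)&(H[...,0]<130);P=W[m]
    A=np.c_[P[:,:2]-P[:,:2].mean(0),np.ones(len(P))];print(n,np.linalg.lstsq(A,P[:,2],rcond=None)[0],rect(P),np.percentile(P[:,2],[2,50,98]))
    m=B&(H[...,0]>65)&(H[...,0]<95)&(H[...,1]>80)&(z<20);print("green",rect(W[m]))
E
```

```text
top [ 1.00648086e-02 -3.24216208e-02  7.13927399e+01] (array([561. ,  43.4]), array([142. ,  30.8]), 7.7, [[489.0, 49.0], [493.0, 19.0], [633.0, 38.0], [629.0, 68.0]]) [65.00726578 71.61526495 76.04722525]
green (array([586. ,  61.6]), array([221.8,  58.5]), 6.0, [[473.0, 79.0], [479.0, 21.0], [699.0, 44.0], [693.0, 102.0]])
scene [-5.67872424e-03  5.40414848e-03  7.12890102e+01] (array([555.4, -18. ]), array([193.6, 126.9]), 15.3, [[445.0, 18.0], [479.0, -105.0], [666.0, -54.0], [632.0, 69.0]]) [63.41497944 71.53306079 75.81430739]
green (array([604.1, -11.8]), array([219.6, 178.4]), 15.3, [[475.0, 45.0], [522.0, -127.0], [734.0, -69.0], [686.0, 103.0]])
```

The stapler is in the tray at pixel (140,308). The box lies flat on the board with its label up at (255,247), and its top is level at z = 72. Next is the lamp.

```bash
python3 - <<'E'
from h import *
f=np.radians(62);h=np.radians(0)
q=aim((np.sin(f)*np.cos(h),np.sin(f)*np.sin(h),-np.cos(f)),(0,1,0))
plan([((440,20,330),down(90)),((330,340,330),q),((366,373,230),q)],mm=60,deg=10)
E
```

```text
[0.019, 0.017, -0.035] [-0.9, -6.2, 4.2]
[0.016, 0.017, -0.036] [-0.9, -6.2, 4.2]
[0.013, 0.016, -0.038] [-0.9, -6.2, 4.2]
[0.011, 0.016, -0.039] [-0.9, -6.2, 4.2]
--
[0.016, 0.046, 0.0] [-0.0, -8.9, -0.0]
[0.016, 0.046, -0.002] [-0.0, -8.9, -0.0]
[0.015, 0.046, -0.005] [-0.0, -8.9, -0.0]
[0.014, 0.046, -0.007] [-0.0, -8.9, -0.0]
[0.013, 0.046, -0.009] [-0.0, -8.9, -0.0]
[0.011, 0.046, -0.011] [-0.0, -8.9, -0.0]
[0.009, 0.046, -0.013] [-0.0, -8.9, -0.0]
--
[0.036, 0.016, 0.039] [0.0, 0.0, 0.0]
[0.036, 0.017, 0.039] [0.0, 0.0, 0.0]
--
```

Request:
move_arm --pt "0.019 0.017 -0.035 -0.9 -6.2 4.2 0" --pt "0.016 0.017 -0.036 -0.9 -6.2 4.2 0" --pt "0.013 0.016 -0.038 -0.9 -6.2 4.2 0" --pt "0.011 0.016 -0.039 -0.9 -6.2 4.2 0" --pt "0.016 0.046 0 0 -8.9 0 0" --pt "0.016 0.046 -0.002 0 -8.9 0 0" --pt "0.015 0.046 -0.005 0 -8.9 0 0" --pt "0.014 0.046 -0.007 0 -8.9 0 0"

```text
t: 10.22
tool_pos: [380.7, 191.4, 330.3]
orientation: [0.288, -0.001, 0.958, -0.004]
contact_force: [1.0, 0.2, -0.1]
grip_width: 0.002
```

```bash
python3 -c "
from h import *
st()"
```

```text
10.22 [380.7 191.4 330.3] [[-0.83, 0.0, 0.55], [-0.0, 1.0, -0.01], [-0.55, -0.01, -0.83]] [ 1.   0.2 -0.1] 0.0 [-0.49 -0.27 -0.39  2.28  0.5   0.79  0.39]
```

```bash
python3 - <<'E'
from h import *
f=np.radians(60);h=np.radians(-18)
q=aim((np.sin(f)*np.cos(h),np.sin(f)*np.sin(h),-np.cos(f)),(-np.sin(h),np.cos(h),0))
plan([((385,400,320),q),((400,402,215),q)],mm=55,deg=10)
E
```

```text
[0.0, 0.052, 0.002] [3.2, -6.6, 3.2]
[0.003, 0.052, -0.001] [3.2, -6.6, 3.2]
[0.006, 0.052, -0.004] [3.2, -6.6, 3.2]
[0.008, 0.051, -0.008] [3.2, -6.6, 3.2]
--
[0.042, 0.003, 0.032] [0.0, 0.0, 0.0]
[0.042, 0.003, 0.032] [0.0, 0.0, 0.0]
--
```

Request:
move_arm --pt "0 0.052 0.002 3.2 -6.6 3.2 0" --pt "0.003 0.052 -0.001 3.2 -6.6 3.2 0" --pt "0.006 0.052 -0.004 3.2 -6.6 3.2 0" --pt "0.008 0.051 -0.008 3.2 -6.6 3.2 0" --pt "0 0 0 0 0 0 0" --pt "0 0 0 0 0 0 0"

```text
t: 10.98
tool_pos: [380.6, 345.6, 314.6]
orientation: [0.441, 0.103, 0.887, -0.084]
contact_force: [-0.4, -1.3, 1.1]
grip_width: -0.002
```

```bash
python3 - <<'E'
from h import *
st()
f=np.radians(60);h=np.radians(-18)
q=aim((np.sin(f)*np.cos(h),np.sin(f)*np.sin(h),-np.cos(f)),(-np.sin(h),np.cos(h),0))
plan([((400,402,215),q)],mm=55,deg=10)
p,d=r.capture("wrist");cv2.imwrite("pics/w2.png",p[:,:,::-1])
E
```

```text
10.97 [380.6 345.6 314.6] [[-0.59, 0.26, 0.77], [0.11, 0.96, -0.24], [-0.8, -0.06, -0.6]] [-0.4 -1.3  1.1] -0.0 [-0.64  0.26 -0.87  2.09  1.1   1.43 -0.68]
[0.025, 0.022, 0.02] [0.3, -2.2, 1.5]
[0.026, 0.021, 0.019] [0.3, -2.2, 1.5]
[0.027, 0.021, 0.018] [0.3, -2.2, 1.5]
--
```

View pics/w2.png

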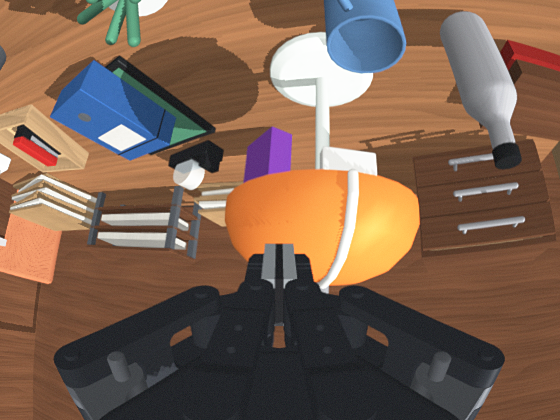

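The upside-down wrist view shows the white switch below the rim at about (350,160), with the rib at (350,220), the mug at (365,35) and the flask at (480,90). I'll measure the switch here.

```bash
cat >> h.py <<'E'
def wcloud():
    s=r.state();p,d=r.capture("wrist");c=r.camera_params("wrist");K=c["K"]
    v,u=np.mgrid[:420,:560];a=np.stack([u-K[0,2],v-K[1,2]],-1);rr=np.linalg.norm(a,axis=-1)+1e-9;t=np.tan(rr/K[0,0])*d
    P=np.stack([a[...,0]/rr*t,a[...,1]/rr*t,d],-1);E=c["hand_eye"];P=P@E[:3,:3].T+E[:3,3]
    return p,d,(R0(s["orientation"]).apply(P.reshape(-1,3))+s["tool_pos"]).reshape(420,560,3)
E
python3 - <<'E'
from h import *
p,d,W=wcloud();H=cv2.cvtColor(p,cv2.COLOR_RGB2HSV).astype(int);v,u=np.mgrid[:420,:560]
m=(u>318)&(u<382)&(v>140)&(v<180)&(H[...,1]<60)&(H[...,2]>140)&(d>0)&(W[...,0]<520)&(W[...,2]>150)
print(m.sum(),rect(W[m]),np.percentile(W[m],[2,50,98],axis=0).round(1))
L=(H[...,0]>5)&(H[...,0]<17)&(H[...,1]>180)&(d>0)&(W[...,2]>200)&(W[...,2]<330);print("rim z",np.percentile(W[L][:,2],[1,99]));k=L&(W[...,2]<240)&(W[...,2]>222);print(circ(W[k]),k.sum())
E
```

```text
1331 (array([478.4, 376.3]), array([50.9, 16.6]), 80.5, [[466.0, 353.0], [482.0, 350.0], [491.0, 400.0], [474.0, 403.0]]) [[471.7 352.6 197.4]
 [478.5 376.5 209.3]
 [489.  398.8 230.4]]
rim z [221.0997783  298.67826125]
(array([578.2, 338.5]), np.float64(108.1)) 2232
```

```bash
python3 - <<'E'
from h import *
f=np.radians(62);h=np.radians(-18)
q=aim((np.sin(f)*np.cos(h),np.sin(f)*np.sin(h),-np.cos(f)),(-np.sin(h),np.cos(h),0))
plan([((405,400,174),q),((480,375.5,174),q)],mm=55,deg=10)
E
```

```text
[0.036, 0.022, 0.03] [0.3, -2.8, 1.4]
[0.038, 0.022, 0.028] [0.3, -2.8, 1.4]
[0.04, 0.021, 0.026] [0.3, -2.8, 1.4]
--
[-0.019, -0.0, 0.035] [0.0, 0.0, 0.0]
[-0.019, -0.0, 0.035] [0.0, 0.0, 0.0]
--
```

Request:
move_arm --pt "0.036 0.022 0.03 0.3 -2.8 1.4 0" --pt "0.038 0.022 0.028 0.3 -2.8 1.4 0" --pt "0.04 0.021 0.026 0.3 -2.8 1.4 0" --pt "0 0 0 0 0 0 0" --pt "0 0 0 0 0 0 0"

```text
t: 11.7
tool_pos: [404.3, 401.0, 175.6]
orientation: [0.509, 0.134, 0.847, -0.079]
contact_force: [-0.4, -0.3, 1.2]
grip_width: 0.001
```

```bash
python3 - <<'E'
from h import *
st()
f=np.radians(62);h=np.radians(-18)
q=aim((np.sin(f)*np.cos(h),np.sin(f)*np.sin(h),-np.cos(f)),(-np.sin(h),np.cos(h),0))
plan([((480,375.5,172),q)],mm=50,deg=5)
E
```

```text
11.7 [404.3 401.  175.6] [[-0.45, 0.31, 0.84], [0.15, 0.95, -0.27], [-0.88, 0.0, -0.47]] [-0.4 -0.3  1.2] 0.0 [-0.86  0.67 -0.73  2.07  1.38  1.6  -1.13]
[-0.017, -0.0, 0.036] [0.0, 0.0, -0.1]
[-0.017, -0.0, 0.036] [0.0, 0.0, -0.1]
--
```

Request:
move_arm --pt "-0.012 0 0.024 0 0 0 0" --pt "-0.012 0 0.024 0 0 0 0" --pt "-0.01 0 0.024 0 0 0 0" --pt "0 0 0 0 0 0 0"

```text
t: 12.2
tool_pos: [481.9, 374.8, 171.3]
orientation: [0.509, 0.136, 0.846, -0.081]
contact_force: [0.4, -0.1, -0.3]
grip_width: -0.005
```

```bash
python3 - <<'E'
from h import *
st();p,d,W=wcloud();cv2.imwrite("pics/w3.png",p[:,:,::-1])
q=R0(r.state()["orientation"]);print("up in tool",q.inv().apply([0,0,10]).round(1))
E
```

```text
12.2 [481.9 374.8 171.3] [[-0.44, 0.31, 0.84], [0.15, 0.95, -0.27], [-0.88, 0.0, -0.47]] [ 0.4 -0.1 -0.3] -0.0 [-0.74  0.66 -0.67  2.07  1.49  1.51 -1.07]
up in tool [-8.8  0.  -4.7]
```

View pics/w3.png

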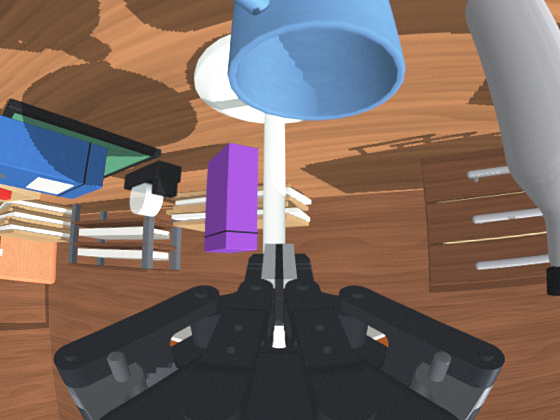

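The fingertip at (280,245) lines up with the stem and is clear of the mug (315,65) and the flask. The shade is hidden behind the gripper. I'll push up in small steps and watch the force.

Request:
move_arm --pt "-0.0053 0 -0.0028 0 0 0 0" --pt "-0.0053 0 -0.0028 0 0 0 0" --pt "0 0 0 0 0 0 0"

```text
t: 12.62
tool_pos: [478.8, 377.7, 180.4]
orientation: [0.508, 0.133, 0.847, -0.08]
contact_force: [-0.2, -0.9, -0.7]
grip_width: -0.001
```

Request:
move_arm --pt "-0.0035 0 -0.0019 0 0 0 0" --pt "0 0 0 0 0 0 0"

```text
t: 12.88
tool_pos: [479.1, 377.1, 183.9]
orientation: [0.508, 0.133, 0.847, -0.081]
contact_force: [-0.0, -0.2, 0.4]
grip_width: 0.001
```

Request:
move_arm --pt "-0.0035 0 -0.0019 0 0 0 0" --pt "0 0 0 0 0 0 0"

```text
t: 13.12
tool_pos: [478.9, 376.9, 187.4]
orientation: [0.507, 0.133, 0.847, -0.081]
contact_force: [0.6, 0.4, -1.8]
grip_width: 0.001
```

Request:
move_arm --pt "-0.0026 0 -0.0014 0 0 0 0" --pt "0 0 0 0 0 0 0"

```text
t: 13.38
tool_pos: [479.0, 376.9, 190.6]
orientation: [0.508, 0.133, 0.847, -0.081]
contact_force: [-1.3, -0.1, -2.7]
grip_width: 0.002
```

Request:
move_arm --pt "-0.0026 0 -0.0014 0 0 0 0" --pt "0 0 0 0 0 0 0"

```text
t: 13.62
tool_pos: [479.0, 376.9, 193.6]
orientation: [0.508, 0.133, 0.847, -0.081]
contact_force: [-1.9, 0.5, -3.7]
grip_width: -0.002
```

Request:
move_arm --pt "-0.0026 0 -0.0014 0 0 0 0" --pt "0 0 0 0 0 0 0"

```text
t: 13.88
tool_pos: [478.5, 376.8, 194.5]
orientation: [0.506, 0.132, 0.848, -0.081]
contact_force: [0.3, 2.3, -16.8]
grip_width: 0.001
```

Friction was about 3 N, then a stop at 17 N. One more nudge to be sure, then back out the way I came.

Request:
move_arm --pt "-0.0009 0 -0.0005 0 0 0 0" --pt "0 0 0 0 0 0 0"

```text
t: 14.12
tool_pos: [478.3, 376.8, 194.9]
orientation: [0.506, 0.132, 0.849, -0.081]
contact_force: [2.4, 2.8, -25.4]
grip_width: 0.003
```

Request:
move_arm --pt "0.009 0 0.005 0 0 0 0" --pt "0.009 0 0.005 0 0 0 0" --pt "0.012 0 -0.024 0 0 0 0" --pt "0.012 0 -0.024 0 0 0 0" --pt "0.012 0 -0.024 0 0 0 0" --pt "-0.035 0 -0.045 0 0 0 0" --pt "-0.035 0 -0.045 0 0 0 0" --pt "-0.03 -0.01 -0.03 0 0 0 0"

```text
t: 15.12
tool_pos: [343.3, 411.5, 327.7]
orientation: [0.51, 0.134, 0.846, -0.079]
contact_force: [0.3, -0.6, -1.2]
grip_width: -0.002
```

```bash
python3 - <<'E'
from h import *
st();p,d,W=wcloud();cv2.imwrite("pics/w4.png",p[:,:,::-1])
p,d=r.capture("scene")
cv2.imwrite("pics/s4.png",p[:,:,::-1]);W=cloud("scene",d)
H=cv2.cvtColor(p,cv2.COLOR_RGB2HSV).astype(int);z=W[...,2];m=(W[...,0]>420)&(W[...,0]<720)&(W[...,1]>-140)&(W[...,1]<120)&(z>60)&(z<95)&(H[...,0]>95)&(H[...,0]<130);print(rect(W[m]))
E
```

```text
15.12 [343.3 411.5 327.7] [[-0.44, 0.31, 0.84], [0.15, 0.95, -0.27], [-0.88, 0.0, -0.47]] [ 0.3 -0.6 -1.2] -0.0 [-0.87  0.42 -0.85  1.99  1.18  1.71 -0.9 ]
(array([555.3, -18.1]), array([194. , 127.1]), 15.4, [[445.0, 17.0], [479.0, -105.0], [666.0, -54.0], [632.0, 69.0]])
```

View pics/w4.png

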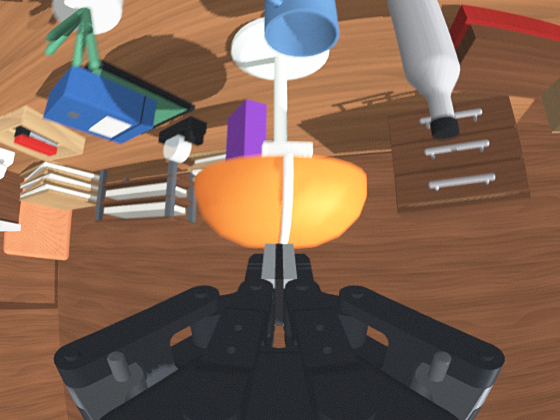

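View pics/s4.png

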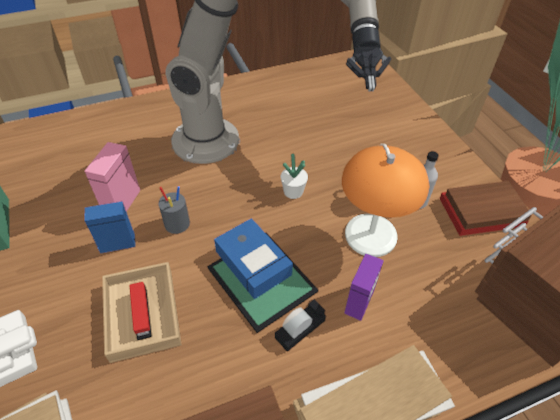

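The switch at (287,148) now hangs visibly shorter. In the scene view the box is on the board at (255,257), the stapler is in the tray at (140,310), and the other items stand where they were. I'll run one numeric check of the switch and bystanders, then hand in.

```bash
python3 - <<'E'
from h import *
p,d,W=wcloud();H=cv2.cvtColor(p,cv2.COLOR_RGB2HSV).astype(int);v,u=np.mgrid[:420,:560]
m=(u>255)&(u<320)&(v>135)&(v<165)&(H[...,1]<60)&(H[...,2]>140)&(d>0)&(W[...,0]<500)&(W[...,2]>150)
z=np.percentile(W[m][:,2],[2,50]);print("switch z",z)
p,d=r.capture("top");W=cloud("top",d);p0=np.load("pics/top0c.npy");W0=cloud("top",np.load("pics/top0.npy"))
for n,(x,y,a) in dict(mug=(435,405,55),pencup=(334,-179,50),succ=(337,193,50),flask=(512,535,45),tape=(777,19,45)).items():
    f=lambda W:rect(W[(abs(W[...,0]-x)<a)&(abs(W[...,1]-y)<a)&(W[...,2]>50)&(W[...,2]<205)])[0]
    print(n,f(W0),f(W))
if z[0]>202: print(r.job_done())
E
```

```text
switch z [205.6772293  213.66237969]
mug [435. 405.] [435.4 404.1]
pencup [ 333.5 -178.2] [ 333.7 -178.4]
succ [336.4 194.1] [336.4 194.1]
flask [509.9 532.3] [510.3 532.9]
tape [777.   19.2] [777.2  19.2]
the job is handed in; nothing more can be done
None
```

I did all three steps in the order asked and handed the job in at about 15 s. The hand-in reports no verdict.

- **Stapler:** it stands on its base in the wooden tray. I measured it at (592, -329) mm, with its top at 54 mm.
- **File box:** it lies flat on its back on the board with the label up, top level at about 72 mm. It overhangs the board's -x edge by about 25 mm, but it did not move between my two measurements of it.
- **Lamp:** I pushed the switch up against its stop; the force rose from about 3 N to 25 N there. Its underside is now at about 205.7 mm, up from about 197 mm, which is roughly the full 9 mm of travel.
- **Other items:** the mug, pen cup, succulent, flask and tape dispenser are all within 1 mm of where they started.

The highest force reading I saw was about 33 N, when the stapler touched down on the tray floor. No check failed or disagreed, and the arm was clear of everything at hand-in.

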